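# Nest the emptied baking moulds and cover the stack

## Robot

A 6-joint arm with a two-finger parallel gripper is mounted at the origin on the work surface. World frame = base frame: x ahead of the robot, y to its left, z up, the work surface at z = 0. Lengths are in mm, angles in degrees, forces in N, time in s.
With the tool pointing down it reaches from about 350 to 850 mm from the base axis. Payload 8.1 kg.
Tool frame: the origin (TCP) lies on the centre line of the jaws, within the pads' length; the fingertips stand 14 mm ahead of it and the grasp point (between the pads) lies 5 mm behind it; z points along the fingers, y is the line along which they close (so a half turn about z gives the same grasp; the last joint's range is limited). The gripper opens to 85 mm and grips with 20 to 120 N. Pads are 22 mm wide; open, the fingers measure 114 mm over their backs; the gripper's body (76 mm by 85 mm) begins 54 mm behind the grasp point. The pads swing forward as they close: fully open they stand 13 mm farther back than shut.
Start: joints at [72.342, 7.471, 85.268, -0, 87.261, -4.893], TCP at [132.554, 585.179, 245.292] pointing down, gripper open.
Joint ranges: [-169.43, 169.43], [-51.17, 129.36], [1.28, 143.12], [-76.62, 256.62], [0, 156.53], [-152.29, 152.29]. Speed limits (degrees/s): [136.94, 136.94, 159.86, 180, 180, 180].

## Interface

Orientations are given as [roll, pitch, yaw] about the fixed x, y, z axes, in that order (R = Rz(yaw) Ry(pitch) Rx(roll)).
In Python, from bench import sense, snapshot, camera_info, hand_in gives the robot as it stands. The module is installed in compiled form; this text tells all that it offers.
- The arm moves only by the tool apply_moves, never from a script. Its argument "deltas" is a list of rows, each a list of 7 numbers: the shift along the tool's x, y, z scaled (see below), then the turn, a rotation vector about the tool's x, y, z scaled (see below), then the opening, from 0 (shut) to 1 (fully open). In form: [[dx, dy, dz, ax, ay, az, claw], ...]. A call has 1 to 8 rows; each row shifts and turns the commanded pose from where the row before left it, along the tool's axes as they then stand; what a row does not reach is not made up. The controller multiplies each number of a shift by 0.03 m and each number of a turn by 0.08 rad. A row lasts 1/8 s, in which the tool goes at most 62.5 mm and 10.7 degrees, less where a joint would pass 70% of its speed; a pose out of reach is approached as far as the arm can. A call with a number of a shift or a turn outside -1 to 1 is refused whole. A call with a gripper value outside its range is refused whole. The fingers move at their own pace and stop on an object; "grip_force" is the grip in N (left out, the last holds). Time passes only in rows, so rows that do not move let the fingers close. It gives the time, the measured TCP pose, the force, the opening and the grip force at its end, in the units of the state.
- sense(): the state, without advancing time (a new reading comes with each control period).
- snapshot(name): name is "scene" or "top" or "wrist"; returns the picture (480x640x3 uint8, red, green, blue); there is no depth.
- camera_info(name): a dict with "vertical_fov" (degrees; the focal length in pixels is half the picture's height over the tangent of half this angle, whatever the lens; pixels are square), "cx", "cy" (the principal point, pixels), "origin" and "rotation" of the camera in the world; the wrist camera has in their place "tool_from_camera" (4x4, takes a point from camera to tool coordinates, whose origin is the TCP and whose axes are the flange's). Camera axes: x right, y up, looking along -z (the intrinsics and any distortion apply to the point x, -y, -z); pixel columns grow to the right and rows downward; lengths in mm; the calibration is good to about 2 mm. A picture is of the moment at which its call begins: read the wrist's pose just before it. camera_info takes no time and is no camera call.
- hand_in(): hands the job in; it is judged then, once.
The state is a dict: "time": time; "joint_pos": joint angles; "qd": joint speeds; "joint_efforts": joint torques, N m; "tool_pos": TCP position; "tcp_rot": TCP orientation; "ft_force": force on the tool from outside, world axes, zero at the start; "wrist_torque": the same for the moment, N m; "finger_gap": finger opening in mm; "grip_force": force on a finger pad.
Only numpy, scipy, OpenCV 4.12 (cv2) and the standard library are available. Lean on these libraries where they do the work, as an engineer would, in place of code of your own. Each camera call takes 0.05 s, during which the arm holds its last target. There are 200 camera calls.

## Task

Take the cover off the mould that is fixed on the round board and set it down on the bench clear of the board, then nest all the loose moulds from the oven tray into that mould, upright and fully home, as one stack. When all are nested, put the cover back on the topmost mould, fully seated and level, let go, and leave the ramekin, jar and timer where they are.

Things in the scene. Friction and masses are not known exactly. Their poses are not given: they have to be found in the camera images.
- tray: aluminium oven tray fixed on the bench, 265 (x) by 345 (y), rim 20 tall, floor 4 thick; the loose moulds stand in it. Origin: centre of its underside
- board: round wooden board fixed on the bench, 150 across, 12 thick; the bottom mould of the stack is fixed on it. Origin: centre of its underside
- base: bottom of the stack, fixed to the board (z 12 up): steel stacking mould, a round hollow cup 40 tall: tapered body (42 across at the foot, 53 at height 20), then an upright collar 64 across up to the rim, mouth 56 across; the collar's underside rests on the rim below, so each nested mould stands 20 higher than the one under it. Origin: centre of its underside, z up
- cover: aluminium cover: disc 70 across, 6 thick; under it a spigot 50 across, 8 tall, that enters a mould's mouth; on top a black knob 25 across, 30 tall. Origin: centre of the spigot's underside, z up; disc at z 8 to 14, knob 14 to 44. Seated, the disc lies on the rim and the origin is 32 above that of the mould it covers. Starts seated on the bottom mould
- mould0: steel stacking mould, a round hollow cup 40 tall: tapered body (42 across at the foot, 53 at height 20), then an upright collar 64 across up to the rim, mouth 56 across; the collar's underside rests on the rim below, so each nested mould stands 20 higher than the one under it. Origin: centre of its underside, z up. Starts upright in the tray; may be absent
- mould1: steel stacking mould, a round hollow cup 40 tall: tapered body (42 across at the foot, 53 at height 20), then an upright collar 64 across up to the rim, mouth 56 across; the collar's underside rests on the rim below, so each nested mould stands 20 higher than the one under it. Origin: centre of its underside, z up. Starts upright in the tray; may be absent
- mould2: steel stacking mould, a round hollow cup 40 tall: tapered body (42 across at the foot, 53 at height 20), then an upright collar 64 across up to the rim, mouth 56 across; the collar's underside rests on the rim below, so each nested mould stands 20 higher than the one under it. Origin: centre of its underside, z up. Starts upright in the tray; may be absent
- mould3: steel stacking mould, a round hollow cup 40 tall: tapered body (42 across at the foot, 53 at height 20), then an upright collar 64 across up to the rim, mouth 56 across; the collar's underside rests on the rim below, so each nested mould stands 20 higher than the one under it. Origin: centre of its underside, z up. Starts upright in the tray; may be absent
- mould4: steel stacking mould, a round hollow cup 40 tall: tapered body (42 across at the foot, 53 at height 20), then an upright collar 64 across up to the rim, mouth 56 across; the collar's underside rests on the rim below, so each nested mould stands 20 higher than the one under it. Origin: centre of its underside, z up. Starts upright in the tray; may be absent
- mould5: steel stacking mould, a round hollow cup 40 tall: tapered body (42 across at the foot, 53 at height 20), then an upright collar 64 across up to the rim, mouth 56 across; the collar's underside rests on the rim below, so each nested mould stands 20 higher than the one under it. Origin: centre of its underside, z up. Starts upright in the tray; may be absent
- ramekin: white ceramic ramekin 90 across, 50 tall, bystander. Origin: centre of its underside
- jar: amber jar 76 across, 110 tall, bystander. Origin: centre of its underside
- timer: white kitchen timer 50 by 85 by 60 tall, bystander. Origin: centre of its underside
There are look-alikes about, which are no part of the job. Leave any brown or turquoise look-alike of the cover alone.

How it is judged:
By the outcome, as a careful person would: the job done as asked, in the order asked, and still so for the second after the job is handed in, with the robot touching nothing.
Of mould0, mould1, mould2, mould3, mould4, mould5 only 4 to 6 are there at a start; the rules pass over those that are not, and their reading is None.
At some moment in a run one of mould0, mould1, mould2, mould3, mould4, mould5 may be knocked a few centimetres aside while the robot is not near it.
Once in a run the grip may slacken for a moment while it holds something.
It also fails if it takes over 210 s, if anything falls off the work surface, if the arm or the gripper's body presses on something with over 40 N, if the wrist force passes 120 N, or if a joint passes its speed limit or range.

## Working session

There is one attempt and no reset: what is moved stays moved. The work goes in short steps, Python scripts to look and compute and a tool call to move; the robot and the scene stay as the last step left them, time stands still between calls to the robot, and variables do not carry over. Pictures are saved under pics/ and viewed, at most 14 in all, crops included, and the job is handed in when it is done.

Besides the shell and the picture viewer there is one more tool, called by a JSON object that holds its "fn" and its "kwargs", one argument or row to a line. apply_moves: Moves the arm, as the interface text tells. Its arguments: {"type":"object","properties":{"deltas":{"type":"array"},"grip_force":{"type":"number"}},"required":["deltas"]}

```bash
mkdir -p pics; ls
python3 - <<'E'
from bench import *
import cv2
s=sense();print(s)
for n in("scene","top","wrist"):
    print(n,camera_info(n))
    cv2.imwrite(f"pics/{n}0.png",snapshot(n)[:,:,::-1])
E
```

```text
pics
{'time': 0.0, 'joint_pos': array([ 7.23430162e+01,  7.51799943e+00,  8.53306685e+01,  8.74448836e-04,
        8.72610486e+01, -4.89205256e+00]), 'qd': array([ 0.09917225, -0.04827916,  0.14640283,  0.00057761,  0.16351332,
        0.03047332]), 'joint_efforts': array([ 2.15321570e-04, -5.69432080e+01, -5.00533891e+01, -3.00069132e-04,
        1.53812411e-02, -4.39016776e-05]), 'tool_pos': array([132.37111927, 584.66871408, 244.20095022]), 'tcp_rot': array([-1.79890758e+02, -1.02266705e-02,  1.67235016e+02]), 'ft_force': array([-0.1264942 ,  1.00954036, -0.43253911]), 'wrist_torque': array([-0.01269575,  0.03303184, -0.00173281]), 'grip_force': 0.0, 'finger_gap': 85.43340836879331}
scene {'vertical_fov': 55.434735240415236, 'cx': 317.75016388808274, 'cy': 238.34179838323445, 'origin': array([1062.58273712,  -11.14442883,  664.62077219]), 'rotation': array([3.99583611e+01, 4.55269828e-02, 9.09714138e+01])}
top {'vertical_fov': 47.383425813837896, 'cx': 313.4082826059173, 'cy': 238.98290920008185, 'origin': array([ 285.86171976,  -33.76813222, 1220.42005516]), 'rotation': array([ 1.29101103e+01, -3.80085955e-02, -8.91170992e+01])}
wrist {'vertical_fov': 70.83588525007345, 'cx': 313.52687179017806, 'cy': 240.72348554014258, 'tool_from_camera': array([[-1.90556369e-04,  9.57417661e-01,  2.88706403e-01,
         7.27938718e+01],
       [ 9.99999977e-01,  2.11832165e-04, -4.24496667e-05,
        -4.08411084e-02],
       [-1.01799363e-04,  2.88706388e-01, -9.57417679e-01,
        -1.29391228e+02],
       [ 0.00000000e+00,  0.00000000e+00,  0.00000000e+00,
         1.00000000e+00]])}
```

View pics/top0.png

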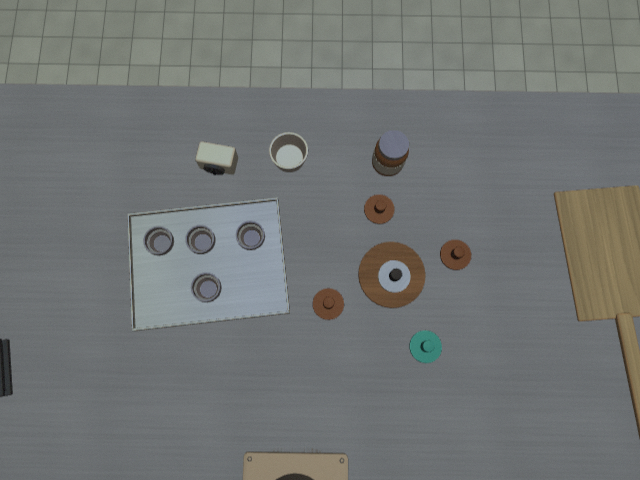

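View pics/scene0.png

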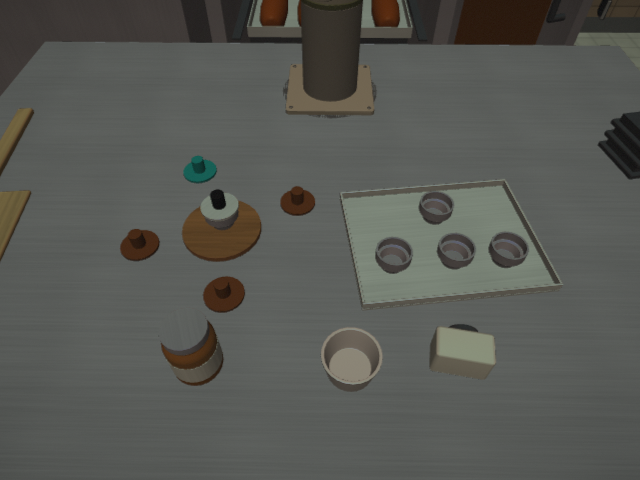

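Candidates in the top picture: the grey cover with the black knob on the board at (394,275), the brown look-alikes at (379,208), (456,254) and (328,304), and the turquoise one at (426,347). I choose (394,275). Four moulds stand in the tray, at (159,241), (201,240), (251,236) and (207,288). I'll check this in a close crop.

```bash
cat > h.py <<'E'
from bench import *
import cv2, numpy as np
from scipy.spatial.transform import Rotation as Ro
def cam(n,s=None):
    c=camera_info(n); f=240/np.tan(np.radians(c["vertical_fov"]/2))
    if n=="wrist":
        T=np.array(c["tool_from_camera"]); R=Ro.from_euler("xyz",s["tcp_rot"],degrees=True).as_matrix()
        return f,c["cx"],c["cy"],s["tool_pos"]+R@T[:3,3],R@T[:3,:3]
    return f,c["cx"],c["cy"],np.array(c["origin"]),Ro.from_euler("xyz",c["rotation"],degrees=True).as_matrix()
def cast(C,uv,z):
    f,cx,cy,o,R=C; uv=np.atleast_2d(uv).astype(float)
    d=np.c_[(uv[:,0]-cx)/f,-(uv[:,1]-cy)/f,-np.ones(len(uv))]@R.T
    return o+d*((z-o[2])/d[:,2])[:,None]
def proj(C,p):
    f,cx,cy,o,R=C; q=(np.atleast_2d(p)-o)@R
    return np.c_[cx-f*q[:,0]/q[:,2], cy+f*q[:,1]/q[:,2]]
E
python3 - <<'E'
from h import *
t=cv2.imread("pics/top0.png")
a=cv2.resize(t[190:340,120:300],None,fx=4,fy=4,interpolation=cv2.INTER_CUBIC)[:340]
a=cv2.resize(t[195:335,125:292],(560,470)); b=cv2.resize(t[235:315,350:430],(235,235)); 
s=cv2.imread("pics/scene0.png"); b2=cv2.resize(s[170:260,175:265],(235,235))
cv2.imwrite("pics/c1.png",np.hstack([a,np.vstack([b,b2])]))
C=cam("top")
for n,uv,z in [("m",(159,239),44),("m",(201,238),44),("m",(251,235),44),("m",(207,286),44),("cover",(394,276),58),("knob",(396.5,274),88),("board",(392,275),12),("turq",(426,347),12),("br",(328,304),12),("br",(379,208),12),("br",(456,254),12),("jar",(388,160),0)]: print(n,cast(C,uv,z)[0].round(1))
E
```

```text
m [550.2 310.2  44. ]
m [553.9 217.7  44. ]
m [562.4 107.7  44. ]
m [447.6 198.2  44. ]
cover [ 473.4 -204.7   58. ]
knob [ 472.9 -205.6   88. ]
board [ 483.1 -207.1   12. ]
turq [ 326.3 -278.2   12. ]
br [416.2 -64.8  12. ]
br [ 638.2 -179.8   12. ]
br [ 533.1 -352.    12. ]
jar [ 760.2 -203.9    0. ]
```

View pics/c1.png

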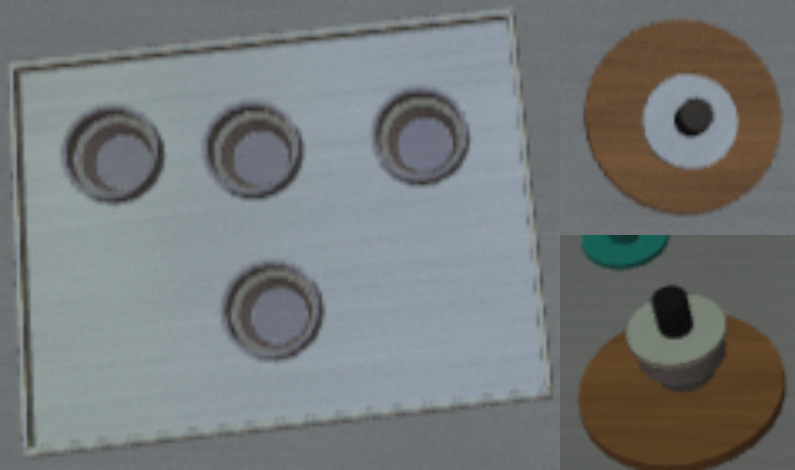

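The crop confirms it: the grey disc with the black knob sits on the board's mould, and there are four clean moulds in the tray. I'll turn the tool to yaw 90 and move over the cover.

{"fn": "apply_moves", "kwargs": {
  "deltas": [
    [0,0,0,0,0,1,1],
    [0,0,0,0,0,1,1],
    [0,0,0,0,0,1,1],
    [0,0,0,0,0,1,1],
    [0,0,0,0,0,1,1],
    [0,0,0,0,0,1,1],
    [0,0,0,0,0,1,1],
    [0,0,0,0,0,1,1]
  ]
}}

```text
time: 1.15
tool_pos: [132.5, 584.9, 244.8]
tcp_rot: [-180.0, 0.0, 130.4]
ft_force: [-0.4, 0.5, -0.7]
finger_gap: 85.2
grip_force: 0.0
```

{"fn": "apply_moves", "kwargs": {
  "deltas": [
    [0,0,0,0,0,1,1],
    [0,0,0,0,0,1,1],
    [0,0,0,0,0,1,1],
    [0,0,0,0,0,1,1],
    [0,0,0,0,0,1,1],
    [0,0,0,0,0,1,1],
    [0,0,0,0,0,1,1],
    [0,0,0,0,0,1,1]
  ]
}}

```text
time: 2.15
tool_pos: [132.5, 585.0, 244.8]
tcp_rot: [-180.0, 0.0, 93.7]
ft_force: [-0.2, -0.3, 0.1]
finger_gap: 85.3
grip_force: 0.0
```

{"fn": "apply_moves", "kwargs": {
  "deltas": [
    [0,0,0,0,0,0.84,1],
    [-0.8,1,0,0,0,0,1],
    [-0.8,1,0,0,0,0,1],
    [-0.8,1,0,0,0,0,1],
    [-1,1,0,0,0,0,1],
    [-1,1,0,0,0,0,1],
    [-1,1,0,0,0,0,1],
    [-1,1,0,0,0,0,1]
  ]
}}

```text
time: 3.15
tool_pos: [343.4, 392.2, 245.0]
tcp_rot: [-180.0, 0.0, 90.1]
ft_force: [-0.1, 0.5, 0.6]
finger_gap: 85.4
grip_force: 0.0
```

{"fn": "apply_moves", "kwargs": {
  "deltas": [
    [-1,1,0,0,0,0,1],
    [-1,1,0,0,0,0,1],
    [-1,1,0,0,0,0,1],
    [-1,1,0,0,0,0,1],
    [-1,0.3,0,0,0,0,1],
    [-1,0,0,0,0,0,1],
    [-1,0,0,0,0,0,1],
    [-1,0,0,0,0,0,1]
  ]
}}

```text
time: 4.15
tool_pos: [471.7, 152.4, 245.0]
tcp_rot: [-180.0, 0.0, 90.0]
ft_force: [-0.0, 0.4, 0.3]
finger_gap: 85.1
grip_force: 0.0
```

{"fn": "apply_moves", "kwargs": {
  "deltas": [
    [-1,0,0,0,0,0,1],
    [-1,0,0,0,0,0,1],
    [-1,0,0,0,0,0,1],
    [-1,0,0,0,0,0,1],
    [-1,0,0,0,0,0,1],
    [-1,0,0,0,0,0,1],
    [-1,0,0,0,0,0,1],
    [0,0,0,0,0,0,1]
  ]
}}

```text
time: 5.15
tool_pos: [471.8, -58.1, 245.0]
tcp_rot: [-180.0, 0.0, 89.9]
ft_force: [-0.1, -0.4, 0.3]
finger_gap: 85.3
grip_force: 0.0
```

{"fn": "apply_moves", "kwargs": {
  "deltas": [
    [-1,0,0,0,0,0,1],
    [-1,0,0,0,0,0,1],
    [-1,0,0,0,0,0,1],
    [-1,0,0,0,0,0,1],
    [-0.9,0,0,0,0,0,1],
    [0,0,0,0,0,0,1],
    [0,0,0,0,0,0,1]
  ]
}}

```text
time: 6.02
tool_pos: [472.3, -202.5, 245.1]
tcp_rot: [-180.0, -0.0, 90.1]
ft_force: [-0.0, 0.2, 0.5]
finger_gap: 85.7
grip_force: 0.0
```

```bash
cat >> h.py <<'E'
def see(name):
    s=sense(); im=snapshot("wrist")[:,:,::-1].copy(); cv2.imwrite(f"pics/{name}.png",im); return cam("wrist",s),im,s
E
python3 - <<'E'
from h import *
C,im,s=see("w1")
print(s["tool_pos"],s["tcp_rot"],proj(C,[[473,-205,58],[473,-205,88]]))
E
```

```text
[ 472.26597278 -202.54000034  245.06313412] [-1.79981128e+02 -4.64792072e-02  9.00631780e+01] [[313.5793049  221.41924571]
 [313.59006707 229.37427421]]
```

View pics/w1.png

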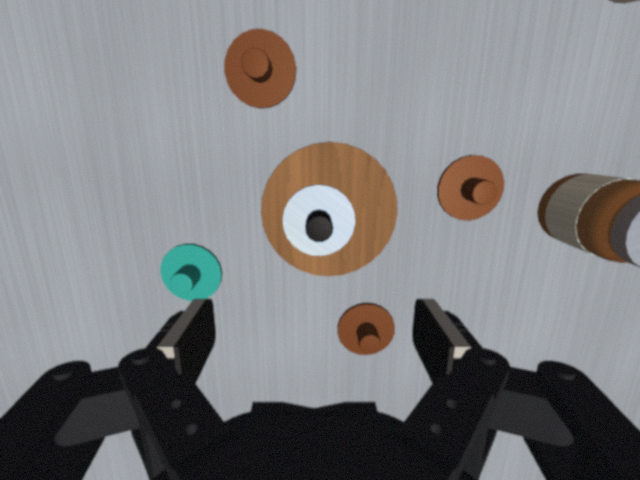

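The white disc with the dark knob is at (318,220) on the board, with the browns and the turquoise one around it. Next I fit the disc rim.

```bash
cat >> h.py <<'E'
def circ(P):
    A=np.c_[2*P[:,:2],np.ones(len(P))]; x=np.linalg.lstsq(A,(P[:,:2]**2).sum(1),rcond=None)[0]
    return x[0],x[1],np.sqrt(x[2]+x[0]**2+x[1]**2)
def blob(m,uv):
    cs,_=cv2.findContours(m.astype(np.uint8),cv2.RETR_EXTERNAL,cv2.CHAIN_APPROX_NONE)
    cs=[c[:,0] for c in cs if cv2.contourArea(c)>60]
    return min(cs,key=lambda c:np.hypot(*(c.mean(0)-uv)))
E
python3 - <<'E'
from h import *
s=sense(); C=cam("wrist",s); im=cv2.imread("pics/w1.png")
hs=cv2.cvtColor(im,cv2.COLOR_BGR2HSV)
w=(hs[...,1]<60)&(hs[...,2]>190); roi=np.zeros_like(w); roi[165:275,265:395]=1
c=blob(w&roi,(318,220)); print(len(c),circ(cast(C,c,58)))
k=blob((hs[...,2]<90)&roi,(319,226)); p=cast(C,k.mean(0),73); print("knob",p)
b=blob((hs[...,1]>60)&roi|(w&roi),(329,208)); print("board",circ(cast(C,b,12)))
# top view too
T=cam("top"); t=cv2.imread("pics/top0.png"); ht=cv2.cvtColor(t,cv2.COLOR_BGR2HSV)
print(ht[275,382],ht[275,370],im[220,300])
r=np.zeros(w.shape,bool); r[245:310,360:428]=1
c=blob((ht[...,1]<70)&(ht[...,2]>120)&r,(394,276)); print("top disc",len(c),circ(cast(T,c,58)))
E
```

```text
198 (np.float64(477.7670511419649), np.float64(-204.47965026192125), np.float64(34.008546236176244))
knob [[ 477.63323983 -205.15444364   73.        ]]
board (np.float64(489.9998546184597), np.float64(-211.93853456021566), np.float64(69.74231743886547))
[106  34 163] [ 13 118  99] [229 220 205]
top disc 90 (np.float64(474.0350721962813), np.float64(-204.83226538197854), np.float64(33.804888999928764))
```

{"fn": "apply_moves", "kwargs": {
  "deltas": [
    [-0.08,0.12,1,0,0,0,1],
    [0,0,1,0,0,0,1],
    [0,0,1,0,0,0,1],
    [0,0,1,0,0,0,0.7],
    [0,0,1,0,0,0,0.6],
    [0,0,0.63,0,0,0,0.5],
    [0,0,0,0,0,0,0.4]
  ],
  "grip_force": 40
}}

```text
time: 6.95
tool_pos: [474.9, -204.8, 75.0]
tcp_rot: [-179.9, -0.1, 90.1]
ft_force: [0.1, 0.5, -0.9]
finger_gap: 34.1
grip_force: 0.0
```

{"fn": "apply_moves", "kwargs": {
  "deltas": [
    [0,0,0,0,0,0,0.3],
    [0,0,0,0,0,0,0.2],
    [0,0,0,0,0,0,0.1],
    [0,0,0,0,0,0,0],
    [0,0,0,0,0,0,0],
    [0,0,0,0,0,0,0]
  ]
}}

```text
time: 7.7
tool_pos: [476.8, -206.4, 77.9]
tcp_rot: [179.9, 0.1, 90.0]
ft_force: [0.6, 0.5, 6.9]
finger_gap: 23.6
grip_force: 39.8
```

{"fn": "apply_moves", "kwargs": {
  "deltas": [
    [0,0,-0.4,0,0,0,0],
    [0,0,-0.8,0,0,0,0],
    [0,0,-1,0,0,0,0],
    [0,0,-1,0,0,0,0],
    [0.8,0.4,0,0,0,0,0],
    [0.8,0.5,0,0,0,0,0],
    [0.8,0.5,0,0,0,0,0],
    [0.8,0.5,0,0,0,0,0]
  ]
}}

```text
time: 8.7
tool_pos: [533.0, -109.2, 173.0]
tcp_rot: [180.0, 0.0, 90.0]
ft_force: [1.0, -0.4, -1.0]
finger_gap: 23.9
grip_force: 39.4
```

{"fn": "apply_moves", "kwargs": {
  "deltas": [
    [0.8,0.5,0,0,0,0,0],
    [0.8,0.4,0,0,0,0,0],
    [0,0,1,0,0,0,0],
    [0,0,1,0,0,0,0],
    [0,0,1,0,0,0,0],
    [0,0,0.6,0,0,0,0],
    [0,0,0.4,0,0,0,0],
    [0,0,0.3,0,0,0,0]
  ]
}}

```text
time: 9.7
tool_pos: [560.1, -62.0, 43.6]
tcp_rot: [180.0, 0.0, 90.0]
ft_force: [-0.1, 0.2, -1.1]
finger_gap: 23.7
grip_force: 39.4
```

{"fn": "apply_moves", "kwargs": {
  "deltas": [
    [0,0,0.15,0,0,0,0],
    [0,0,0.12,0,0,0,0],
    [0,0,0.05,0,0,0,0],
    [0,0,0,0,0,0,0]
  ]
}}

```text
time: 10.2
tool_pos: [559.9, -61.9, 34.1]
tcp_rot: [180.0, 0.0, 90.0]
ft_force: [0.2, -0.1, -1.4]
finger_gap: 23.7
grip_force: 39.6
```

{"fn": "apply_moves", "kwargs": {
  "deltas": [
    [0,0,0.05,0,0,0,0],
    [0,0,0,0,0,0,0]
  ]
}}

```text
time: 10.45
tool_pos: [560.1, -61.9, 33.9]
tcp_rot: [180.0, 0.0, 90.1]
ft_force: [-5.9, 2.5, 11.5]
finger_gap: 23.8
grip_force: 40.7
```

{"fn": "apply_moves", "kwargs": {
  "deltas": [
    [0,0,0,0,0,0,0.4],
    [0,0,0,0,0,0,0.6],
    [0,0,0,0,0,0,0.7],
    [0,0,0,0,0,0,0.7],
    [0,0,-1,0,0,0,0.7],
    [0,0,-1,0,0,0,1],
    [0,0,-1,0,0,0,1],
    [0,0,-1,0,0,0,1]
  ]
}}

```text
time: 11.45
tool_pos: [559.6, -61.9, 153.2]
tcp_rot: [-180.0, -0.0, 90.0]
ft_force: [-0.0, 0.4, 0.5]
finger_gap: 85.4
grip_force: 0.0
```

{"fn": "apply_moves", "kwargs": {
  "deltas": [
    [0,0,-1,0,0,0,1],
    [0,0,-1,0,0,0,1],
    [0,0,-1,0,0,0,1],
    [1,0,0,0,0,0,1],
    [1,0,0,0,0,0,1],
    [1,0,0,0,0,0,1],
    [1,0,0,0,0,0,1],
    [0.5,0,0,0,0,0,1]
  ]
}}

```text
time: 12.45
tool_pos: [559.4, 74.4, 242.2]
tcp_rot: [-180.0, -0.0, 90.1]
ft_force: [0.9, -0.4, 0.1]
finger_gap: 85.4
grip_force: 0.0
```

{"fn": "apply_moves", "kwargs": {
  "deltas": [
    [0,0,0,0,0,0,1],
    [0,0,0,0,0,0,1]
  ]
}}

```text
time: 12.7
tool_pos: [559.6, 72.3, 242.2]
tcp_rot: [-180.0, 0.0, 90.0]
ft_force: [-0.1, -0.7, 0.4]
finger_gap: 85.2
grip_force: 0.0
```

Run:
```python
from h import *
C,im,s=see("w2"); print(s["tool_pos"])
t=snapshot("top")[:,:,::-1]; cv2.imwrite("pics/t2.png",t)
v=cv2.resize(t[180:340,120:440],(480,240)); cv2.imwrite("pics/v2.png",np.vstack([cv2.resize(im,(480,360)),v]))
```

```text
[559.63234269  72.26867566 242.23666692]
```

View pics/v2.png

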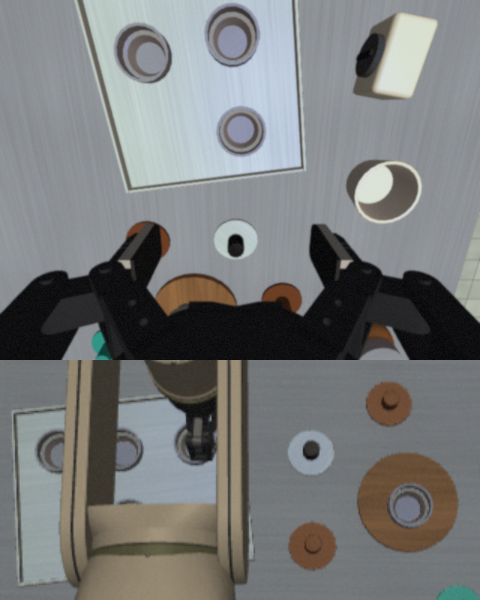

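The cover stands upright on the bench at (236,238) and the bottom mould on the board is open. Next I measure the nearest mould, and use the cover to find the wrist camera's bias.

```bash
cat >> h.py <<'E'
def ring(C,im,guess,z,r=32,name=None):
    """fit outer rim circle: darkish ring against bright tray, around guess (x,y)"""
    u=proj(C,[[*guess,z]])[0]; a=proj(C,[[guess[0]+1.45*r,guess[1],z]])[0]; R=np.hypot(*(a-u))
    g=cv2.cvtColor(im,cv2.COLOR_BGR2GRAY); m=np.zeros(g.shape,np.uint8); cv2.circle(m,tuple(int(round(x)) for x in u),int(R),255,-1)
    th,_=cv2.threshold(g[m>0].reshape(-1,1),0,255,cv2.THRESH_OTSU); b=((g<th)&(m>0)).astype(np.uint8)
    b=cv2.morphologyEx(b,cv2.MORPH_OPEN,np.ones((2,2),np.uint8))
    c=max(cv2.findContours(b,cv2.RETR_EXTERNAL,cv2.CHAIN_APPROX_NONE)[0],key=lambda c:cv2.contourArea(cv2.convexHull(c)))
    h=cv2.convexHull(c)[:,0]; return np.round([*circ(cast(C,h,z)),th],1)
E
python3 - <<'E'
from h import *
s=sense(); C=cam("wrist",s); im=cv2.imread("pics/w2.png")
for g in [(562.4,107.7),(553.9,217.7),(447.6,198.2)]: print(ring(C,im,g,44))
T=cam("top"); t=cv2.imread("pics/top0.png")
for g in [(562.4,107.7),(553.9,217.7),(550.2,310.2),(447.6,198.2)]: print("top",ring(T,t,g,44))
hs=cv2.cvtColor(im,cv2.COLOR_BGR2HSV); roi=np.zeros(im.shape[:2],bool); roi[285:350,280:350]=1
w=(hs[...,1]<60)&(hs[...,2]>190)&roi; c=blob(w,(314,318)); print("cover z14",circ(cast(C,cv2.convexHull(c)[:,0],14)))
t2=cv2.imread("pics/t2.png"); ht=cv2.cvtColor(t2,cv2.COLOR_BGR2HSV); r=np.zeros(w.shape,bool); r[220:260,305:345]=1
c=blob((ht[...,1]<70)&(ht[...,2]>140)&r,(327,241)); print("top cover",len(c),circ(cast(T,cv2.convexHull(c)[:,0],14)))
print(ht[240,320],ht[240,308])
E
```

```text
[568.7 110.7  31.2 164. ]
[557.5 220.   32.1 158. ]
[453.2 201.2  32.8 157. ]
top [559.5 107.3  32.6 123. ]
top [548.2 217.1  32.9 120. ]
top [544.5 308.8  33.  120. ]
top [442.7 198.3  32.5 122. ]
cover z14 (np.float64(560.912583065959), np.float64(-61.019288546376174), np.float64(33.39736062824177))
top cover 83 (np.float64(557.6238892574416), np.float64(-60.89138168320869), np.float64(34.35976626372566))
[104  33 169] [107  15 119]
```

{"fn": "apply_moves", "kwargs": {
  "deltas": [
    [0.62,0.09,0,0,0,0,1],
    [0.6,0.09,1,0,0,0,1],
    [0,0,1,0,0,0,1],
    [0,0,1,0,0,0,1],
    [0,0,1,0,0,0,1],
    [0,0,1,0,0,0,1],
    [0,0,1,0,0,0,1],
    [0,0,0.65,0,0,0,1]
  ]
}}

```text
time: 13.8
tool_pos: [564.2, 110.2, 41.1]
tcp_rot: [-179.9, -0.0, 90.0]
ft_force: [-0.4, 0.8, -0.4]
finger_gap: 85.5
grip_force: 0.0
```

{"fn": "apply_moves", "kwargs": {
  "deltas": [
    [0,0,0,0,0,0,0.8],
    [0,0,0,0,0,0,0.6],
    [0,0,0,0,0,0,0.4],
    [0,0,0,0,0,0,0.4],
    [0,0,0,0,0,0,0.4]
  ]
}}

```text
time: 14.42
tool_pos: [565.3, 109.7, 43.3]
tcp_rot: [180.0, -0.0, 90.0]
ft_force: [-0.4, -0.8, 0.6]
finger_gap: 61.4
grip_force: 43.8
```

Run:
```python
from h import *
C,im,s=see("w3"); print(s["tool_pos"],s["ft_force"],s["finger_gap"],s["grip_force"])
```

```text
[565.25752595 109.7425947   43.30681318] [-0.35169606 -0.82895632  0.58715884] 61.39816345756607 43.76740193925798
```

View pics/w3.png

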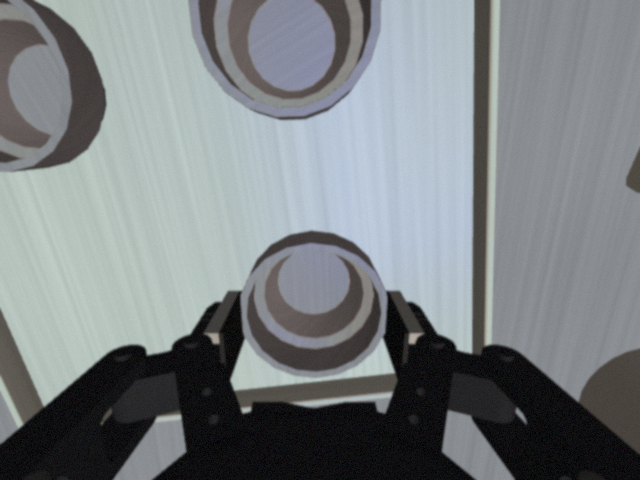

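Pads sit on the collar and the rim centre is within about 1 mm of the jaw centre at (314,304). Lift, and measure the base from the earlier unobstructed top picture.

{"fn": "apply_moves", "kwargs": {
  "deltas": [
    [0,0,0,0,0,0,0.3],
    [0,0,-0.5,0,0,0,0.3],
    [0,0,-1,0,0,0,0.3],
    [0,0,-1,0,0,0,0.3],
    [0,0,-1,0,0,0,0.3],
    [0,0,-1,0,0,0,0.3],
    [-0.5,-0.1,0,0,0,0,0.3],
    [-1,-0.3,0,0,0,0,0.3]
  ],
  "grip_force": 60
}}

```text
time: 15.48
tool_pos: [552.5, 64.3, 177.4]
tcp_rot: [-180.0, 0.0, 90.1]
ft_force: [1.0, -0.9, -1.2]
finger_gap: 60.7
grip_force: 65.3
```

Run:
```python
from h import *
T=cam("top"); t=cv2.imread("pics/t2.png"); ht=cv2.cvtColor(t,cv2.COLOR_BGR2HSV)
r=np.zeros(t.shape[:2],np.uint8); cv2.circle(r,(393,276),22,1,-1)
m=((ht[...,1]<75)&(r>0)); c=blob(m,(393,276)); print("base rim",circ(cast(T,cv2.convexHull(c)[:,0],52)))
b=((ht[...,1]>80)&(ht[...,0]<25)); c=blob(b,(392,275)); print("board",circ(cast(T,cv2.convexHull(c)[:,0],12)))
s=sense();print(s["finger_gap"],s["tool_pos"])
```

```text
base rim (np.float64(473.4496261984205), np.float64(-203.65658601126117), np.float64(32.740159555782355))
board (np.float64(485.4358570294402), np.float64(-205.59361720010182), np.float64(73.78998639706705))
60.652078706261 [552.5435946   64.31441256 177.41735157]
```

{"fn": "apply_moves", "kwargs": {
  "deltas": [
    [-1,-0.3,0,0,0,0,0.3],
    [-1,-0.3,0,0,0,0,0.3],
    [-1,-0.3,0,0,0,0,0.3],
    [-1,-0.3,0,0,0,0,0.3],
    [-1,-0.3,0,0,0,0,0.3],
    [-1,-0.3,0,0,0,0,0.3],
    [-1,-0.3,0,0,0,0,0.3],
    [-1,-0.3,0,0,0,0,0.3]
  ]
}}

```text
time: 16.48
tool_pos: [479.5, -176.5, 176.4]
tcp_rot: [-179.9, -0.0, 90.0]
ft_force: [0.9, -0.5, -1.9]
finger_gap: 60.4
grip_force: 69.4
```

{"fn": "apply_moves", "kwargs": {
  "deltas": [
    [-0.8,-0.13,0,0,0,0,0.3],
    [-0.23,0,0,0,0,0,0.3],
    [0,0,0.6,0,0,0,0.3],
    [0,0,0.8,0,0,0,0.3],
    [0,0,0.8,0,0,0,0.3],
    [0,0,0.4,0,0,0,0.3],
    [0,0,0,0,0,0,0.3]
  ]
}}

```text
time: 17.35
tool_pos: [476.3, -205.1, 98.1]
tcp_rot: [-179.8, -0.1, 90.1]
ft_force: [0.0, 0.2, -1.1]
finger_gap: 60.4
grip_force: 69.4
```

Run:
```python
from h import *
C,im,s=see("w4"); print(s["tool_pos"],s["ft_force"],s["finger_gap"],s["grip_force"])
cv2.imwrite("pics/w4c.png",im[120:440,150:480])
```

```text
[ 476.32032884 -205.1169602    98.10620931] [ 0.01687714  0.17458759 -1.07754552] 60.4364342607615 69.4154055468789
```

View pics/w4c.png

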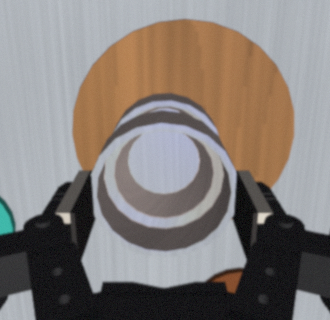

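{"fn": "apply_moves", "kwargs": {
  "deltas": [
    [0,-0.03,0.2,0,0,0,0.3],
    [0,0,0.2,0,0,0,0.3],
    [0,0,0.15,0,0,0,0.3],
    [0,0,0,0,0,0,0.3]
  ]
}}

```text
time: 17.9
tool_pos: [476.0, -206.1, 82.8]
tcp_rot: [-180.0, -0.0, 90.0]
ft_force: [0.1, -0.1, -1.8]
finger_gap: 60.5
grip_force: 69.4
```

{"fn": "apply_moves", "kwargs": {
  "deltas": [
    [0,0,0.1,0,0,0,0.3],
    [0,0,0.1,0,0,0,0.3],
    [0,0,0,0,0,0,0.3]
  ]
}}

```text
time: 18.27
tool_pos: [476.2, -206.1, 77.0]
tcp_rot: [-180.0, -0.0, 90.0]
ft_force: [0.1, -0.8, -1.7]
finger_gap: 60.2
grip_force: 69.4
```

{"fn": "apply_moves", "kwargs": {
  "deltas": [
    [0,0,0.1,0,0,0,0.3],
    [0,0,0,0,0,0,0.3]
  ]
}}

```text
time: 18.52
tool_pos: [476.2, -206.2, 74.0]
tcp_rot: [-180.0, -0.0, 90.0]
ft_force: [-0.4, -1.0, -1.4]
finger_gap: 60.6
grip_force: 69.4
```

{"fn": "apply_moves", "kwargs": {
  "deltas": [
    [0,0,0.08,0,0,0,0.3],
    [0,0,0,0,0,0,0.3]
  ]
}}

```text
time: 18.77
tool_pos: [476.3, -206.2, 71.7]
tcp_rot: [-180.0, -0.0, 90.0]
ft_force: [0.3, -0.3, -1.2]
finger_gap: 60.3
grip_force: 69.5
```

{"fn": "apply_moves", "kwargs": {
  "deltas": [
    [0,0,0.04,0,0,0,0.3],
    [0,0,0,0,0,0,0.3]
  ]
}}

```text
time: 19.02
tool_pos: [476.5, -206.3, 71.5]
tcp_rot: [180.0, 0.0, 90.0]
ft_force: [-3.7, 1.8, 5.9]
finger_gap: 60.5
grip_force: 70.2
```

{"fn": "apply_moves", "kwargs": {
  "deltas": [
    [0,0,0,0,0,0,0.8],
    [0,0,0,0,0,0,1],
    [0,0,0,0,0,0,1],
    [0,0,0,0,0,0,1],
    [0,0,-1,0,0,0,1],
    [0,0,-1,0,0,0,1],
    [0,0,-1,0,0,0,1],
    [0,0,-1,0,0,0,1]
  ]
}}

```text
time: 20.02
tool_pos: [476.3, -206.2, 191.6]
tcp_rot: [180.0, 0.0, 90.0]
ft_force: [-0.3, -1.0, -0.1]
finger_gap: 85.6
grip_force: 0.0
```

```bash
cat >> h.py <<'E'
def both(name):
    a=snapshot("top")[:,:,::-1].copy(); b=snapshot("scene")[:,:,::-1].copy(); cv2.imwrite(f"pics/t{name}.png",a); cv2.imwrite(f"pics/s{name}.png",b); return a,b
E
python3 - <<'E'
from h import *
C,im,s=see("w5"); a,b=both("5"); print(s["tool_pos"])
T=cam("top")
for g in [(554,218),(550,310),(448,199)]: print("top",ring(T,a,g,44))
v=cv2.resize(b[120:290,130:300],(400,400)); cv2.imwrite("pics/v5.png",np.hstack([cv2.resize(im[100:420,160:480],(400,400)),v]))
E
```

```text
[ 476.29800802 -206.18739571  191.62002745]
top [548.3 217.1  32.8 122. ]
top [544.4 308.7  33.  122. ]
top [453.3 200.   32.4 125. ]
```

View pics/v5.png

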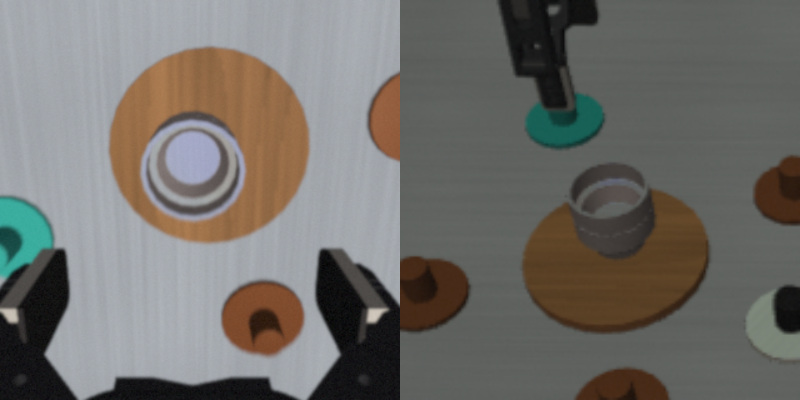

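The first mould is nested level on the base. The top view shows the lone front mould shifted about 10 mm (knocked), so I'll re-measure before every grasp. Next is the mould at (554,220), with the opening slightly narrowed.

{"fn": "apply_moves", "kwargs": {
  "deltas": [
    [1,0.2,0,0,0,0,1],
    [1,0.2,0,0,0,0,1],
    [1,0.2,0,0,0,0,1],
    [1,0.2,0,0,0,0,1],
    [1,0.2,0,0,0,0,1],
    [1,0.2,0,0,0,0,1],
    [1,0.2,0,0,0,0,1],
    [1,0.2,0,0,0,0,1]
  ]
}}

```text
time: 21.18
tool_pos: [523.5, 34.8, 189.0]
tcp_rot: [-179.9, -0.0, 90.0]
ft_force: [1.2, 0.4, 0.5]
finger_gap: 85.3
grip_force: 0.0
```

{"fn": "apply_moves", "kwargs": {
  "deltas": [
    [1,0.2,0,0,0,0,0.9],
    [1,0.2,0,0,0,0,0.9],
    [1,0.2,0,0,0,0,0.9],
    [1,0.2,0,0,0,0,0.9],
    [0,0,0,0,0,0,0.9],
    [0,0,0,0,0,0,0.9],
    [0,0,0,0,0,0,0.9]
  ]
}}

```text
time: 22.05
tool_pos: [547.8, 152.8, 190.2]
tcp_rot: [-180.0, 0.0, 90.0]
ft_force: [-0.0, -0.6, 0.8]
finger_gap: 77.1
grip_force: 0.0
```

Run:
```python
from h import *
C,im,s=see("w6"); print(s["tool_pos"],s["finger_gap"])
for g in [(554,220),(550,312),(455,203)]: print("w",g,ring(C,im,g,44))
```

```text
[547.8222477  152.83384523 190.18416406] 77.13327042401085
w (554, 220) [557.2 221.7  31.3 157. ]
w (550, 312) [552.6 310.5  31.4 158. ]
w (455, 203) [479.7 208.1  27.8 156. ]
```

Run:
```python
from h import *
s=sense(); C=cam("wrist",s); im=cv2.imread("pics/w6.png")
for g in [(480,208),(490,208),(470,206),(460,204)]: print("w",g,ring(C,im,g,44), proj(C,[[*g,44]])[0])
T=cam("top"); a=cv2.imread("pics/t5.png")
for g in [(453,200),(465,205),(475,205)]: print("t",g,ring(T,a,g,44))
```

```text
w (480, 208) [487.  209.8  32.  156. ] [227.49497622 162.81840499]
w (490, 208) [487.  209.8  32.  156. ] [240.02645723 162.8121597 ]
w (470, 206) [486.1 209.6  31.6 156. ] [215.17547233 165.38579956]
w (460, 204) [482.  208.5  29.2 156. ] [202.9085713  167.94223165]
t (453, 200) [453.3 200.   32.4 125. ]
t (465, 205) [453.2 199.9  32.2 124. ]
t (475, 205) [455.8 200.5  30.5 124. ]
```

View pics/w6.png

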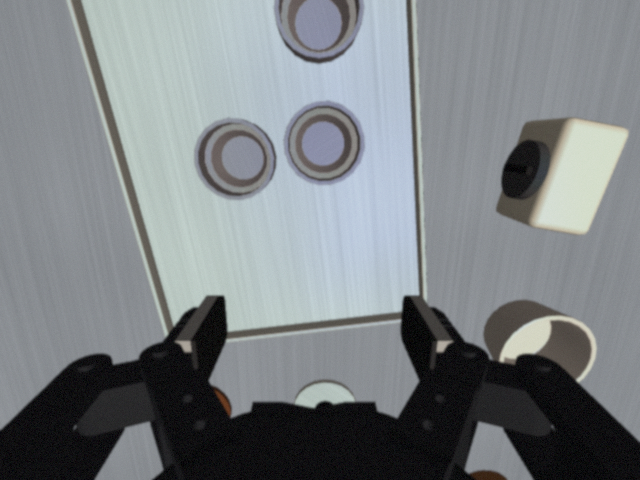

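The front mould now stands at (236,158), close beside the one at (324,142) along x. I'll take it with the fingers closing along y, so the tool turns to yaw 180 first.

{"fn": "apply_moves", "kwargs": {
  "deltas": [
    [0,0,0,0,0,-1,1],
    [0,0,0,0,0,-1,1],
    [0,0,0,0,0,-1,1],
    [0,0,0,0,0,-1,1],
    [0,0,0,0,0,-1,1],
    [0,0,0,0,0,-1,1],
    [0,0,0,0,0,-1,1],
    [0,0,0,0,0,-1,1]
  ]
}}

```text
time: 23.1
tool_pos: [548.1, 153.0, 190.8]
tcp_rot: [180.0, 0.0, 126.8]
ft_force: [0.2, -0.9, 0.1]
finger_gap: 85.4
grip_force: 0.0
```

{"fn": "apply_moves", "kwargs": {
  "deltas": [
    [0,0,0,0,0,-1,1],
    [0,0,0,0,0,-1,1],
    [0,0,0,0,0,-1,1],
    [0,0,0,0,0,-1,1],
    [0,0,0,0,0,-1,1],
    [0,0,0,0,0,-1,1],
    [0,0,0,0,0,-1,1],
    [0,0,0,0,0,-1,1]
  ]
}}

```text
time: 24.1
tool_pos: [548.1, 153.0, 190.8]
tcp_rot: [-180.0, 0.0, 163.5]
ft_force: [0.1, -0.0, -0.7]
finger_gap: 85.4
grip_force: 0.0
```

{"fn": "apply_moves", "kwargs": {
  "deltas": [
    [0,0,0,0,0,-1,1],
    [0,0,0,0,0,-1,1],
    [0,0,0,0,0,-1,1],
    [0,0,0,0,0,-0.63,1],
    [1,0.88,0,0,0,0,1],
    [1,0.9,0,0,0,0,1],
    [0,0,0,0,0,0,1],
    [0,0,0,0,0,0,1]
  ]
}}

```text
time: 25.1
tool_pos: [488.5, 206.6, 191.0]
tcp_rot: [-180.0, 0.1, -180.0]
ft_force: [1.0, -0.6, 0.5]
finger_gap: 85.5
grip_force: 0.0
```

Run:
```python
from h import *
C,im,s=see("w7"); print(s["tool_pos"],s["tcp_rot"])
for g in [(554,220),(484,209)]: print("w",g,ring(C,im,g,44),proj(C,[[*g,44]])[0])
```

```text
[488.54042836 206.64287791 190.99656532] [-1.79990813e+02  5.49628637e-02 -1.79984915e+02]
w (554, 220) [558.  223.3  28.7 116. ] [328.5623659  298.83268372]
w (484, 209) [484.2 211.   31.9 143. ] [316.58199595 223.43632662]
```

{"fn": "apply_moves", "kwargs": {
  "deltas": [
    [0.15,0.06,0.9,0,0,0,1],
    [0,0,1,0,0,0,1],
    [0,0,1,0,0,0,1],
    [0,0,1,0,0,0,1],
    [0,0,1,0,0,0,1],
    [0,0,0,0,0,0,1]
  ],
  "grip_force": 60
}}

```text
time: 25.9
tool_pos: [481.9, 207.4, 41.0]
tcp_rot: [-179.9, -0.3, 179.9]
ft_force: [-0.3, -0.4, 0.2]
finger_gap: 85.4
grip_force: 0.0
```

{"fn": "apply_moves", "kwargs": {
  "deltas": [
    [0,0,0,0,0,0,0.8],
    [0,0,0,0,0,0,0.6],
    [0,0,0,0,0,0,0.4],
    [0,0,0,0,0,0,0.3],
    [0,0,0,0,0,0,0.3],
    [0,0,0,0,0,0,0.3]
  ]
}}

```text
time: 26.65
tool_pos: [485.8, 209.4, 46.3]
tcp_rot: [179.9, 0.3, -180.0]
ft_force: [0.2, -1.4, 6.5]
finger_gap: 59.9
grip_force: 65.5
```

```bash
cat >> h.py <<'E'
def held(im,s,zr):
    """rows of the grasped mould's rim along the centre column, as offset along tool x (mm): bright rim edges"""
    g=cv2.cvtColor(im,cv2.COLOR_BGR2GRAY)[:,308:320].mean(1); return g[225:395:1].round().astype(int)
E
python3 - <<'E'
from h import *
C,im,s=see("w8"); print(s["tool_pos"],s["finger_gap"],s["grip_force"])
print(held(im,s,0)); im3=cv2.imread("pics/w3.png"); print(held(im3,s,0))
E
```

```text
[485.77994876 209.37348755  46.32425207] 59.92789975116138 65.53815700113773
[179 178 179 180 180 171 141 100  70  57  57  56  56  56  57  57  57  59
  73 101 122 132 133 134 134 135 134 135 134 135 135 134 134 133 133 135
 136 135 136 135 135 134 133 133 134 134 134 134 134 134 134 134 135 135
 135 134 134 133 133 134 134 134 134 134 133 132 132 133 134 133 133 131
 131 131 132 132 132 132 131 131 132 131 131 132 131 131 126 112  93  78
  74  72  73  73  72  72  72  72  72  72  72  71  71  71  69  71  72  73
  72  76  89 109 123 130 130 130 129 129 127 126 119 100  76  62  57  55
  54  55  54  54  54  53  53  53  53  53  53  54  54  54  55  55  60  80
 107 123 128 129 128 116  94  69  58  56  56  57  55  56  56  56  56  55
  55  56  57  56  58  68  85 104]
[197 196 196 194 187 160 116  78  63  61  62  62  61  61  62  60  63  79
 106 131 141 144 144 143 143 143 142 142 142 142 142 142 142 142 142 143
 142 141 142 142 142 142 142 142 141 142 142 142 142 142 141 141 142 142
 141 141 142 142 141 141 141 141 140 141 141 141 141 141 141 141 142 140
 140 142 142 141 142 142 141 141 142 141 141 141 142 140 140 137 125 106
  92  86  85  86  85  86  85  84  85  85  86  85  84  84  84  84  84  84
  83  82  84  92 108 125 134 138 138 138 138 139 138 135 124 104  79  62
  59  58  59  60  60  60  60  59  61  60  61  60  60  60  61  60  61  60
  66  82 111 132 139 141 142 148 165 185 194 188 162 122  92  82  80  80
  79  79  78  80  81  81  82  81]
```

{"fn": "apply_moves", "kwargs": {
  "deltas": [
    [0,0,-0.5,0,0,0,0.3],
    [0,0,-1,0,0,0,0.3],
    [0,0,-1,0,0,0,0.3],
    [0,0,-1,0,0,0,0.3],
    [0,0,-1,0,0,0,0.3],
    [0,-0.6,-0.8,0,0,0,0.3],
    [0,-1,0,0,0,0,0.3],
    [0,-1,0,0,0,0,0.3]
  ]
}}

```text
time: 27.7
tool_pos: [483.8, 130.4, 204.5]
tcp_rot: [180.0, 0.1, -179.9]
ft_force: [-0.2, -0.8, -1.3]
finger_gap: 60.8
grip_force: 65.1
```

{"fn": "apply_moves", "kwargs": {
  "deltas": [
    [0,-1,0,0,0,0,0.3],
    [0,-1,0,0,0,0,0.3],
    [0,-1,0,0,0,0,0.3],
    [0,-1,0,0,0,0,0.3],
    [0,-1,0,0,0,0,0.3],
    [0,-1,0,0,0,0,0.3],
    [0,-1,0,0,0,0,0.3],
    [0,-1,0,0,0,0,0.3]
  ]
}}

```text
time: 28.7
tool_pos: [483.7, -110.0, 204.0]
tcp_rot: [-180.0, 0.1, -180.0]
ft_force: [0.5, -0.0, -1.3]
finger_gap: 60.7
grip_force: 65.1
```

{"fn": "apply_moves", "kwargs": {
  "deltas": [
    [0,-1,0,0,0,0,0.3],
    [0,-1,0,0,0,0,0.3],
    [0.23,-0.8,0,0,0,0,0.3],
    [0,-0.4,0,0,0,0,0.3],
    [0,0,0.8,0,0,0,0.3],
    [0,0,0.8,0,0,0,0.3],
    [0,0,0.8,0,0,0,0.3],
    [0,0,0,0,0,0,0.3]
  ]
}}

```text
time: 29.7
tool_pos: [475.6, -203.7, 129.1]
tcp_rot: [179.9, -0.2, -180.0]
ft_force: [-0.5, -0.4, -2.0]
finger_gap: 60.5
grip_force: 65.2
```

Run:
```python
from h import *
C,im,s=see("w9"); print(s["tool_pos"],s["ft_force"],s["finger_gap"],s["grip_force"])
print(np.round(cast(C,[[313,300]],100)),held(im,s,0)[[0,4,8,12,16,20,24,28]],held(im,s,0)[140:160])
cv2.imwrite("pics/w9c.png",im[100:420,150:480])
```

```text
[ 475.62181739 -203.73344751  129.07939142] [-0.46469237 -0.424219   -2.00675345] 60.54797130692314 65.20532319322228
[[ 483. -204.  100.]] [158 189  93  82  83 176 189 190] [ 80  81  88 114 152 174 182 182 183 184 186 185 184 182 181 183 186 188
 186 184]
```

View pics/w9c.png

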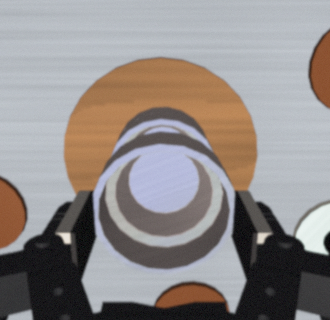

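Aligned and level. Lower it.

{"fn": "apply_moves", "kwargs": {
  "deltas": [
    [0,0,0.3,0,0,0,0.3],
    [0,0,0.3,0,0,0,0.3],
    [0,0,0.2,0,0,0,0.3],
    [0,0,0.1,0,0,0,0.3],
    [0,0,0,0,0,0,0.3]
  ]
}}

```text
time: 30.38
tool_pos: [476.7, -205.0, 103.5]
tcp_rot: [180.0, -0.0, -180.0]
ft_force: [-0.6, 0.6, -1.1]
finger_gap: 60.3
grip_force: 65.2
```

{"fn": "apply_moves", "kwargs": {
  "deltas": [
    [0,0,0.1,0,0,0,0.3],
    [0,0,0.1,0,0,0,0.3],
    [0,0,0,0,0,0,0.3]
  ]
}}

```text
time: 30.75
tool_pos: [476.7, -204.9, 97.4]
tcp_rot: [180.0, -0.0, -180.0]
ft_force: [-0.4, -0.5, -1.2]
finger_gap: 60.1
grip_force: 65.2
```

{"fn": "apply_moves", "kwargs": {
  "deltas": [
    [0,0,0.07,0,0,0,0.3],
    [0,0,0,0,0,0,0.3]
  ]
}}

```text
time: 31.0
tool_pos: [476.8, -205.0, 95.4]
tcp_rot: [180.0, -0.0, -180.0]
ft_force: [-0.6, -0.3, -0.5]
finger_gap: 60.2
grip_force: 65.2
```

{"fn": "apply_moves", "kwargs": {
  "deltas": [
    [0,0,0.06,0,0,0,0.3],
    [0,0,0,0,0,0,0.3]
  ]
}}

```text
time: 31.25
tool_pos: [477.1, -205.1, 94.3]
tcp_rot: [-180.0, 0.0, -180.0]
ft_force: [-2.0, 0.4, 3.8]
finger_gap: 59.8
grip_force: 65.7
```

{"fn": "apply_moves", "kwargs": {
  "deltas": [
    [0,0,0.05,0,0,0,0.3],
    [0,0,0,0,0,0,0.3]
  ]
}}

```text
time: 31.5
tool_pos: [477.2, -205.2, 94.2]
tcp_rot: [-180.0, 0.0, -180.0]
ft_force: [-8.3, 3.3, 17.0]
finger_gap: 60.5
grip_force: 67.1
```

Contact at exactly the expected height, so it is seated. Release, rise and turn back to yaw 90.

{"fn": "apply_moves", "kwargs": {
  "deltas": [
    [0,0,-0.05,0,0,0,0.8],
    [0,0,0,0,0,0,1],
    [0,0,0,0,0,0,1],
    [0,0,0,0,0,0,1],
    [0,0,-1,0,0,0,1],
    [0,0,-1,0,0,0,1],
    [0,0,-1,0,0,0,1],
    [0,0,-0.5,0,0,1,1]
  ]
}}

```text
time: 32.5
tool_pos: [477.6, -205.4, 200.9]
tcp_rot: [-179.9, 0.1, 175.4]
ft_force: [0.3, -0.0, 0.3]
finger_gap: 85.4
grip_force: 0.0
```

{"fn": "apply_moves", "kwargs": {
  "deltas": [
    [0,0,0,0,0,1,1],
    [0,0,0,0,0,1,1],
    [0,0,0,0,0,1,1],
    [0,0,0,0,0,1,1],
    [0,0,0,0,0,1,1],
    [0,0,0,0,0,1,1],
    [0,0,0,0,0,1,1],
    [0,0,0,0,0,1,1]
  ]
}}

```text
time: 33.5
tool_pos: [476.8, -205.0, 198.6]
tcp_rot: [-180.0, -0.0, 138.6]
ft_force: [0.5, -0.2, 0.5]
finger_gap: 85.2
grip_force: 0.0
```

{"fn": "apply_moves", "kwargs": {
  "deltas": [
    [0,0,0,0,0,1,1],
    [0,0,0,0,0,1,1],
    [0,0,0,0,0,1,1],
    [0,0,0,0,0,1,1],
    [0,0,0,0,0,1,1],
    [0,0,0,0,0,1,1],
    [0,0,0,0,0,1,1],
    [0,0,0,0,0,1,1]
  ]
}}

```text
time: 34.5
tool_pos: [476.8, -205.0, 198.6]
tcp_rot: [-180.0, -0.0, 102.0]
ft_force: [-0.1, -0.2, -0.5]
finger_gap: 85.4
grip_force: 0.0
```

{"fn": "apply_moves", "kwargs": {
  "deltas": [
    [0,0,0,0,0,1,1],
    [0,0,0,0,0,1,1],
    [0,0,0,0,0,0.63,1],
    [1,0.2,0,0,0,0,1],
    [1,0.2,0,0,0,0,1],
    [1,0.2,0,0,0,0,1],
    [1,0.2,0,0,0,0,1],
    [1,0.2,0,0,0,0,1]
  ]
}}

```text
time: 35.5
tool_pos: [506.8, -54.0, 198.7]
tcp_rot: [-180.0, -0.0, 90.0]
ft_force: [0.3, 0.0, 0.3]
finger_gap: 85.5
grip_force: 0.0
```

{"fn": "apply_moves", "kwargs": {
  "deltas": [
    [1,0.2,0,0,0,0,1],
    [1,0.2,0,0,0,0,1],
    [1,0.2,0,0,0,0,1],
    [1,0.2,0,0,0,0,1],
    [1,0.2,0,0,0,0,1],
    [1,0.2,0,0,0,0,1],
    [0,0.2,0,0,0,0,1],
    [0,0,0,0,0,0,1]
  ]
}}

```text
time: 36.5
tool_pos: [548.8, 124.6, 198.5]
tcp_rot: [-180.0, 0.0, 90.1]
ft_force: [0.4, 0.4, 0.4]
finger_gap: 85.1
grip_force: 0.0
```

Run:
```python
from h import *
C,im,s=see("w10"); print(s["tool_pos"],s["tcp_rot"])
for g in [(554,220),(550,312)]: print("w",g,ring(C,im,g,44))
a,b=both("10"); T=cam("top")
for g in [(548,217),(544,309)]: print("t",g,ring(T,a,g,44))
cv2.imwrite("pics/v10.png",np.hstack([cv2.resize(im,(440,330)),cv2.resize(b[150:260,160:280],(360,330))]))
```

```text
[548.75501713 124.57447388 198.53066797] [-1.79980019e+02  2.98925170e-02  9.00612912e+01]
w (554, 220) [557.1 221.6  31.2 154. ]
w (550, 312) [552.6 306.6  29.4 149. ]
t (548, 217) [553.  220.8  27.  105. ]
t (544, 309) [541.  308.6  41.8  98. ]
```

View pics/v10.png

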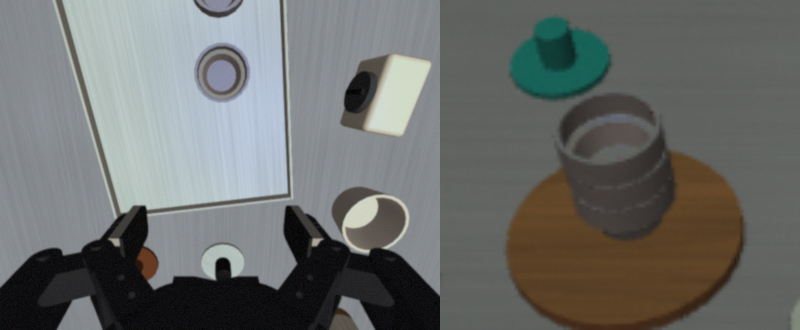

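The stack of three is level at (615,165) in the right half. The third mould is unmoved.

{"fn": "apply_moves", "kwargs": {
  "deltas": [
    [1,0.17,0,0,0,0,1],
    [1,0,0,0,0,0,1],
    [1,0,0,0,0,0,1],
    [0.2,0,1,0,0,0,1],
    [0,0,1,0,0,0,1],
    [0,0,1,0,0,0,1],
    [0,0,1,0,0,0,1],
    [0,0,1,0,0,0,1]
  ]
}}

```text
time: 37.65
tool_pos: [553.7, 220.2, 48.0]
tcp_rot: [180.0, 0.0, 90.0]
ft_force: [-0.1, 0.3, 0.3]
finger_gap: 85.3
grip_force: 0.0
```

{"fn": "apply_moves", "kwargs": {
  "deltas": [
    [0,0,0.15,0,0,0,1],
    [0,0,0,0,0,0,1],
    [0,0,0,0,0,0,0.8],
    [0,0,0,0,0,0,0.6],
    [0,0,0,0,0,0,0.4],
    [0,0,0,0,0,0,0.3],
    [0,0,0,0,0,0,0.3],
    [0,0,0,0,0,0,0.3]
  ]
}}

```text
time: 38.65
tool_pos: [555.2, 221.5, 47.3]
tcp_rot: [179.8, -0.1, 90.1]
ft_force: [-4.3, -1.0, 11.0]
finger_gap: 60.3
grip_force: 62.2
```

Run:
```python
from h import *
C,im,s=see("w11"); print(s["tool_pos"],s["tcp_rot"],s["finger_gap"],s["grip_force"])
print(held(im,s,0)[:20],held(im,s,0)[140:160])
```

```text
[555.24291716 221.46465213  47.33547274] [ 1.79796201e+02 -5.18773464e-02  9.00511533e+01] 60.31415371734208 62.16779764741659
[193 193 194 192 187 165 122  80  63  60  60  59  59  60  60  61  63  82
 111 133] [ 67  85 114 136 143 146 147 157 174 190 196 198 199 198 198 198 198 198
 198 199]
```

{"fn": "apply_moves", "kwargs": {
  "deltas": [
    [0,0,-0.5,0,0,0,0.3],
    [0,0,-1,0,0,0,0.3],
    [0,0,-1,0,0,0,0.3],
    [0,0,-1,0,0,0,0.3],
    [0,0,-1,0,0,0,0.3],
    [-0.6,-0.09,-0.5,0,0,0,0.3],
    [-1,-0.2,0,0,0,0,0.3],
    [-1,-0.2,0,0,0,0,0.3]
  ]
}}

```text
time: 39.7
tool_pos: [538.4, 141.3, 194.4]
tcp_rot: [180.0, 0.0, 90.1]
ft_force: [-0.2, -1.0, -1.5]
finger_gap: 60.4
grip_force: 65.1
```

{"fn": "apply_moves", "kwargs": {
  "deltas": [
    [-1,-0.2,0,0,0,0,0.3],
    [-1,-0.2,0,0,0,0,0.3],
    [-1,-0.2,0,0,0,0,0.3],
    [-1,-0.2,0,0,0,0,0.3],
    [-1,-0.2,0,0,0,0,0.3],
    [-1,-0.2,0,0,0,0,0.3],
    [-1,-0.2,0,0,0,0,0.3],
    [-1,-0.2,0,0,0,0,0.3]
  ]
}}

```text
time: 40.7
tool_pos: [489.9, -98.7, 194.1]
tcp_rot: [-180.0, 0.0, 90.0]
ft_force: [-0.0, -0.3, -1.4]
finger_gap: 60.6
grip_force: 65.1
```

{"fn": "apply_moves", "kwargs": {
  "deltas": [
    [-1,-0.2,0,0,0,0,0.3],
    [-1,-0.2,0,0,0,0,0.3],
    [-1,-0.1,0,0,0,0,0.3],
    [-0.63,0,0,0,0,0,0.3],
    [0,0,0.7,0,0,0,0.3],
    [0,0,0.7,0,0,0,0.3],
    [0,0,0.1,0,0,0,0.3],
    [0,0,0,0,0,0,0.3]
  ]
}}

```text
time: 41.7
tool_pos: [476.2, -205.9, 149.6]
tcp_rot: [-180.0, -0.0, 90.1]
ft_force: [0.3, 0.4, -1.0]
finger_gap: 60.6
grip_force: 65.2
```

Run:
```python
from h import *
C,im,s=see("w12"); print(s["tool_pos"],s["ft_force"],s["finger_gap"],s["grip_force"])
h=held(im,s,0); print(h[:25],h[135:160])
```

```text
[ 476.19617513 -205.91727873  149.6013594 ] [ 0.27704225  0.40387265 -0.95339905] 60.587246162171965 65.19649431109428
[182 185 186 184 176 153 117  88  79  77  77  77  76  77  78  79  84 111
 150 173 180 181 180 180 179] [ 82  80  81  81  83  90 119 157 178 183 185 184 185 187 188 187 188 188
 188 188 188 188 188 188 187]
```

{"fn": "apply_moves", "kwargs": {
  "deltas": [
    [0,0,0.3,0,0,0,0.3],
    [0,0,0.3,0,0,0,0.3],
    [0,0,0.2,0,0,0,0.3],
    [0,0,0.15,0,0,0,0.3],
    [0,0,0,0,0,0,0.3]
  ]
}}

```text
time: 42.38
tool_pos: [475.9, -205.7, 120.2]
tcp_rot: [-180.0, -0.0, 90.0]
ft_force: [0.9, -0.1, -1.5]
finger_gap: 60.4
grip_force: 65.2
```

{"fn": "apply_moves", "kwargs": {
  "deltas": [
    [0,0,0.08,0,0,0,0.3],
    [0,0,0.06,0,0,0,0.3],
    [0,0,0,0,0,0,0.3]
  ]
}}

```text
time: 42.75
tool_pos: [476.2, -205.9, 116.5]
tcp_rot: [-180.0, -0.0, 90.0]
ft_force: [0.4, 0.3, -1.0]
finger_gap: 60.7
grip_force: 65.2
```

{"fn": "apply_moves", "kwargs": {
  "deltas": [
    [0,0,0.06,0,0,0,0.3],
    [0,0,0,0,0,0,0.3]
  ]
}}

```text
time: 43.0
tool_pos: [476.5, -206.1, 115.4]
tcp_rot: [180.0, 0.0, 90.0]
ft_force: [-1.7, 0.7, 4.7]
finger_gap: 60.4
grip_force: 65.8
```

{"fn": "apply_moves", "kwargs": {
  "deltas": [
    [0,0,0.05,0,0,0,0.3],
    [0,0,-0.05,0,0,0,0.8],
    [0,0,0,0,0,0,1],
    [0,0,0,0,0,0,1],
    [0,0,0,0,0,0,1],
    [0,0,-1,0,0,0,1],
    [0,0,-1,0,0,0,1],
    [0,0,-1,0,0,0,1]
  ]
}}

```text
time: 44.0
tool_pos: [476.1, -205.9, 205.5]
tcp_rot: [-180.0, -0.0, 90.0]
ft_force: [0.0, -1.0, 0.3]
finger_gap: 85.5
grip_force: 0.0
```

{"fn": "apply_moves", "kwargs": {
  "deltas": [
    [1,0.2,0,0,0,0,1],
    [1,0.2,0,0,0,0,1],
    [1,0.2,0,0,0,0,1],
    [1,0.2,0,0,0,0,1],
    [1,0.2,0,0,0,0,1],
    [1,0.2,0,0,0,0,1],
    [1,0.2,0,0,0,0,1],
    [1,0.2,0,0,0,0,1]
  ]
}}

```text
time: 45.0
tool_pos: [524.1, 35.1, 204.7]
tcp_rot: [-180.0, 0.0, 90.0]
ft_force: [0.2, 0.0, 0.0]
finger_gap: 85.1
grip_force: 0.0
```

{"fn": "apply_moves", "kwargs": {
  "deltas": [
    [1,0.2,0,0,0,0,1],
    [1,0.2,0,0,0,0,1],
    [1,0.2,0,0,0,0,1],
    [1,0.2,0,0,0,0,1],
    [1,0,0,0,0,0,1],
    [1,0,0,0,0,0,1],
    [0.5,0,0,0,0,0,1],
    [0,0,0,0,0,0,1]
  ]
}}

```text
time: 46.0
tool_pos: [547.7, 229.6, 204.6]
tcp_rot: [-180.0, 0.0, 90.1]
ft_force: [0.1, 0.1, -0.5]
finger_gap: 85.7
grip_force: 0.0
```

Run:
```python
from h import *
C,im,s=see("w13"); print(s["tool_pos"],s["tcp_rot"])
print("w",ring(C,im,(550,312),44))
a,b=both("13"); cv2.imwrite("pics/v13.png",np.hstack([cv2.resize(im,(440,330)),cv2.resize(b[140:250,160:280],(360,330))]))
```

```text
[547.74464036 229.63403693 204.5834134 ] [-1.79983061e+02  1.60775251e-02  9.01282182e+01]
w [552.9 314.   31.3 149. ]
```

View pics/v13.png

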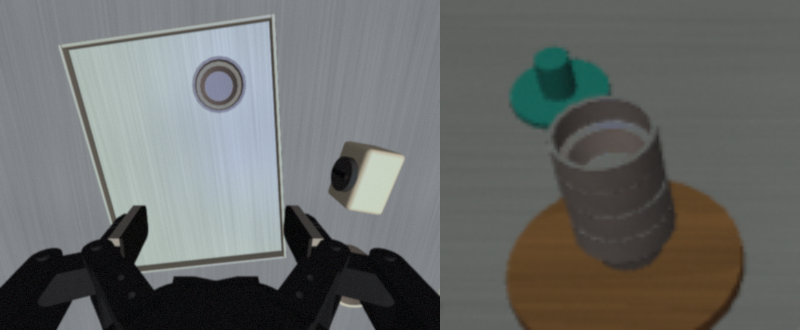

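The stack of four stands level, and one mould is left in the tray at (218,84).

{"fn": "apply_moves", "kwargs": {
  "deltas": [
    [1,0.09,0,0,0,0,1],
    [1,0,0,0,0,0,1],
    [0.8,0,0.35,0,0,0,1],
    [0,0,1,0,0,0,1],
    [0,0,1,0,0,0,1],
    [0,0,1,0,0,0,1],
    [0,0,1,0,0,0,1],
    [0,0,1,0,0,0,1]
  ]
}}

```text
time: 47.15
tool_pos: [550.2, 312.5, 42.5]
tcp_rot: [-180.0, 0.0, 90.0]
ft_force: [0.8, 0.2, 0.3]
finger_gap: 85.3
grip_force: 0.0
```

{"fn": "apply_moves", "kwargs": {
  "deltas": [
    [0,0,0,0,0,0,1],
    [0,0,0,0,0,0,1],
    [0,0,0,0,0,0,0.8],
    [0,0,0,0,0,0,0.6],
    [0,0,0,0,0,0,0.4],
    [0,0,0,0,0,0,0.3],
    [0,0,0,0,0,0,0.3],
    [0,0,0,0,0,0,0.3]
  ]
}}

```text
time: 48.15
tool_pos: [552.1, 313.8, 47.5]
tcp_rot: [179.8, -0.1, 90.0]
ft_force: [-3.2, -1.8, 10.2]
finger_gap: 60.7
grip_force: 62.3
```

Run:
```python
from h import *
C,im,s=see("w14"); print(s["tool_pos"],s["tcp_rot"],s["finger_gap"],s["grip_force"])
print(held(im,s,0)[:20],held(im,s,0)[140:160])
```

```text
[552.0685136  313.83700618  47.45524983] [ 1.79801471e+02 -8.69053580e-02  9.00492679e+01] 60.657734290324264 62.26279377937317
[208 208 207 201 175 129  86  67  63  62  62  64  63  63  64  70  91 123
 143 148] [ 74 101 126 140 144 144 147 161 180 192 195 195 196 196 196 196 195 196
 196 197]
```

{"fn": "apply_moves", "kwargs": {
  "deltas": [
    [0,0,-0.5,0,0,0,0.3],
    [0,0,-1,0,0,0,0.3],
    [0,0,-1,0,0,0,0.3],
    [0,0,-1,0,0,0,0.3],
    [0,0,-1,0,0,0,0.3],
    [0,0,-0.8,0,0,0,0.3],
    [-0.6,-0.1,0,0,0,0,0.3],
    [-1,-0.1,0,0,0,0,0.3]
  ]
}}

```text
time: 49.2
tool_pos: [543.9, 264.2, 202.7]
tcp_rot: [-180.0, 0.0, 90.1]
ft_force: [0.1, -0.7, -1.6]
finger_gap: 60.6
grip_force: 65.1
```

{"fn": "apply_moves", "kwargs": {
  "deltas": [
    [-1,-0.2,0,0,0,0,0.3],
    [-1,-0.2,0,0,0,0,0.3],
    [-1,-0.2,0,0,0,0,0.3],
    [-1,-0.2,0,0,0,0,0.3],
    [-1,-0.2,0,0,0,0,0.3],
    [-1,-0.2,0,0,0,0,0.3],
    [-1,-0.2,0,0,0,0,0.3],
    [-1,-0.2,0,0,0,0,0.3]
  ]
}}

```text
time: 50.2
tool_pos: [495.1, 23.3, 201.9]
tcp_rot: [-179.9, 0.0, 90.0]
ft_force: [1.2, -0.3, -0.9]
finger_gap: 60.7
grip_force: 65.1
```

{"fn": "apply_moves", "kwargs": {
  "deltas": [
    [-1,-0.2,0,0,0,0,0.3],
    [-1,-0.2,0,0,0,0,0.3],
    [-1,-0.2,0,0,0,0,0.3],
    [-1,-0.08,0,0,0,0,0.3],
    [-1,0,0,0,0,0,0.3],
    [-1,0,0,0,0,0,0.3],
    [-1,0,0,0,0,0,0.3],
    [-0.72,0,0,0,0,0,0.3]
  ]
}}

```text
time: 51.2
tool_pos: [475.1, -207.9, 202.1]
tcp_rot: [-179.9, -0.0, 90.0]
ft_force: [-0.7, 1.1, -2.3]
finger_gap: 60.4
grip_force: 65.1
```

{"fn": "apply_moves", "kwargs": {
  "deltas": [
    [0,0,0.4,0,0,0,0.3],
    [0,0,0.6,0,0,0,0.3],
    [0,0,0.2,0,0,0,0.3],
    [0,0,0,0,0,0,0.3],
    [0,0,0,0,0,0,0.3]
  ]
}}

```text
time: 51.82
tool_pos: [476.9, -206.2, 167.7]
tcp_rot: [180.0, 0.0, 90.1]
ft_force: [0.6, 0.1, -1.2]
finger_gap: 60.2
grip_force: 65.1
```

Run:
```python
from h import *
C,im,s=see("w15"); print(s["tool_pos"],s["ft_force"],s["finger_gap"],s["grip_force"])
h=held(im,s,0); print(h[:25],h[135:160])
```

```text
[ 476.90418902 -206.22594563  167.72986068] [ 0.55054974  0.10458859 -1.16281582] 60.22935634610902 65.13959527015686
[181 182 181 173 151 117  91  82  81  81  80  81  82  82  83  93 123 161
 180 186 187 186 185 186 185] [ 78  80  79  79  83 103 139 166 177 179 180 181 182 185 187 187 187 187
 187 187 187 186 186 186 186]
```

167.7 → about 135.6, in steps.

{"fn": "apply_moves", "kwargs": {
  "deltas": [
    [0,-0.02,0.3,0,0,0,0.3],
    [0,0,0.3,0,0,0,0.3],
    [0,0,0.2,0,0,0,0.3],
    [0,0,0.1,0,0,0,0.3],
    [0,0,0,0,0,0,0.3]
  ]
}}

```text
time: 52.5
tool_pos: [475.8, -206.5, 140.0]
tcp_rot: [-180.0, -0.0, 90.0]
ft_force: [0.3, -0.6, -1.6]
finger_gap: 60.6
grip_force: 65.2
```

{"fn": "apply_moves", "kwargs": {
  "deltas": [
    [0,0,0.08,0,0,0,0.3],
    [0,0,0.05,0,0,0,0.3],
    [0,0,0,0,0,0,0.3]
  ]
}}

```text
time: 52.88
tool_pos: [475.9, -206.5, 136.3]
tcp_rot: [-180.0, -0.0, 90.0]
ft_force: [-0.3, 0.3, -0.6]
finger_gap: 60.7
grip_force: 65.2
```

{"fn": "apply_moves", "kwargs": {
  "deltas": [
    [0,0,0.06,0,0,0,0.3],
    [0,0,0,0,0,0,0.3]
  ]
}}

```text
time: 53.12
tool_pos: [476.3, -206.7, 135.5]
tcp_rot: [180.0, 0.0, 90.0]
ft_force: [-2.1, 1.0, 4.7]
finger_gap: 60.5
grip_force: 65.9
```

{"fn": "apply_moves", "kwargs": {
  "deltas": [
    [0,0,0.05,0,0,0,0.3],
    [0,0,-0.05,0,0,0,0.8],
    [0,0,0,0,0,0,1],
    [0,0,0,0,0,0,1],
    [0,0,0,0,0,0,1],
    [0,0,-1,0,0,0,1],
    [0,0,-1,0,0,0,1],
    [0,0,-1,0,0,0,1]
  ]
}}

```text
time: 54.12
tool_pos: [475.8, -206.4, 225.3]
tcp_rot: [-180.0, -0.0, 90.0]
ft_force: [0.9, 0.4, 0.1]
finger_gap: 85.4
grip_force: 0.0
```

{"fn": "apply_moves", "kwargs": {
  "deltas": [
    [0.8,0.5,0,0,0,0,1],
    [0.8,0.5,0,0,0,0,1],
    [0.8,0.5,0,0,0,0,1],
    [0.8,0.5,0,0,0,0,1],
    [0.8,0.5,0,0,0,0,1],
    [0.8,0.3,0,0,0,0,1],
    [0,0,0,0,0,0,1],
    [0,0,0,0,0,0,1]
  ]
}}

```text
time: 55.12
tool_pos: [559.6, -62.9, 224.4]
tcp_rot: [-180.0, 0.0, 90.1]
ft_force: [-0.2, -0.1, 0.5]
finger_gap: 85.6
grip_force: 0.0
```

Run:
```python
from h import *
C,im,s=see("w16"); print(s["tool_pos"],s["tcp_rot"])
hs=cv2.cvtColor(im,cv2.COLOR_BGR2HSV); u=proj(C,[[559.9,-61.9,14]])[0]; r=np.zeros(im.shape[:2],np.uint8); cv2.circle(r,tuple(u.astype(int)),55,1,-1)
m=(hs[...,1]<60)&(hs[...,2]>195)&(r>0); c=blob(m,u); print("cover",circ(cast(C,cv2.convexHull(c)[:,0],14)))
k=blob((hs[...,2]<60)&(r>0),u); print("knob",cast(C,k.mean(0),29))
a,b=both("16"); T=cam("top")
print("tray left:",[ring(T,a,g,44) for g in [(548,217)]])
cv2.imwrite("pics/v16.png",np.hstack([cv2.resize(im,(440,330)),cv2.resize(b[125:250,160:280],(360,330))]))
```

```text
[559.59398011 -62.87026184 224.39258014] [-1.79970865e+02  2.04530252e-02  9.00614632e+01]
cover (np.float64(561.0633766574945), np.float64(-60.87208638458924), np.float64(34.84047839902891))
knob [[561.10740118 -60.84235649  29.        ]]
tray left: [array([519.2, 224.6,  22.3, 151. ])]
```

View pics/v16.png

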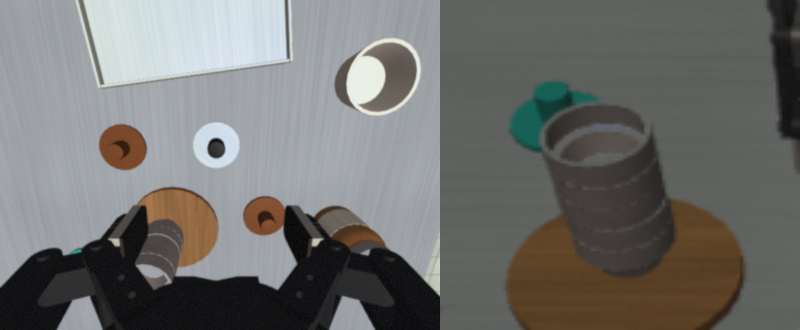

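All four loose moulds are nested and level. The cover is unmoved at (216,146). Grip its knob.

{"fn": "apply_moves", "kwargs": {
  "deltas": [
    [0.03,0.01,1,0,0,0,1],
    [0,0,1,0,0,0,0.8],
    [0,0,1,0,0,0,0.7],
    [0,0,1,0,0,0,0.6],
    [0,0,1,0,0,0,0.6],
    [0,0,0.9,0,0,0,0.5],
    [0,0,0.35,0,0,0,0.5],
    [0,0,0,0,0,0,0.5]
  ]
}}

```text
time: 56.28
tool_pos: [559.7, -61.9, 36.8]
tcp_rot: [-179.9, -0.0, 90.0]
ft_force: [-0.8, 0.5, 0.4]
finger_gap: 42.8
grip_force: 0.0
```

{"fn": "apply_moves", "kwargs": {
  "deltas": [
    [0,0,0,0,0,0,0.35],
    [0,0,0,0,0,0,0.2],
    [0,0,0,0,0,0,0],
    [0,0,0,0,0,0,0],
    [0,0,0,0,0,0,0]
  ]
}}

```text
time: 56.9
tool_pos: [561.5, -61.9, 38.9]
tcp_rot: [179.8, 0.0, 90.0]
ft_force: [-1.3, 0.8, 6.2]
finger_gap: 23.0
grip_force: 59.2
```

```bash
python3 -c "
from h import *
s=sense();print(s['tool_pos'],s['tcp_rot'],s['finger_gap'],s['grip_force'],s['ft_force'])"
```

```text
[561.5334585  -61.89288552  38.91968674] [1.79828921e+02 4.27974399e-02 9.00449845e+01] 22.98118481078193 59.23358917236328 [-1.28031367  0.80835214  6.15817186]
```

{"fn": "apply_moves", "kwargs": {
  "deltas": [
    [0,0,-0.5,0,0,0,0],
    [0,0,-0.9,0,0,0,0],
    [0,0,-1,0,0,0,0],
    [0,0,-1,0,0,0,0],
    [0,0,-1,0,0,0,0],
    [0,0,-1,0,0,0,0],
    [0,0,-0.6,0,0,0,0],
    [0,0,0,0,0,0,0]
  ]
}}

```text
time: 57.9
tool_pos: [561.0, -61.7, 219.0]
tcp_rot: [179.8, 0.0, 90.1]
ft_force: [0.6, 0.7, -1.8]
finger_gap: 22.9
grip_force: 58.9
```

{"fn": "apply_moves", "kwargs": {
  "deltas": [
    [-0.8,-0.5,0,0,0,0,0],
    [-0.8,-0.5,0,0,0,0,0],
    [-0.8,-0.5,0,0,0,0,0],
    [-0.8,-0.5,0,0,0,0,0],
    [-0.8,-0.4,0,0,0,0,0],
    [-0.79,-0.39,0,0,0,0,0],
    [0,0,0,0,0,0,0],
    [0,0,0,0,0,0,0]
  ]
}}

```text
time: 58.9
tool_pos: [476.2, -204.7, 216.0]
tcp_rot: [-179.9, -0.1, 90.0]
ft_force: [0.1, 0.6, -1.0]
finger_gap: 22.7
grip_force: 59.0
```

Run:
```python
from h import *
C,im,s=see("w17"); print(s["tool_pos"],s["tcp_rot"],s["finger_gap"],s["grip_force"])
a,b=both("17"); cv2.imwrite("pics/v17.png",np.hstack([cv2.resize(im[120:440,160:480],(380,380)),cv2.resize(b[60:250,130:310],(380,380))]))
```

```text
[ 476.19036011 -204.73138663  215.9681773 ] [-1.79918268e+02 -7.20822126e-02  9.00263286e+01] 22.66375433984758 59.003815054893494
```

View pics/v17.png

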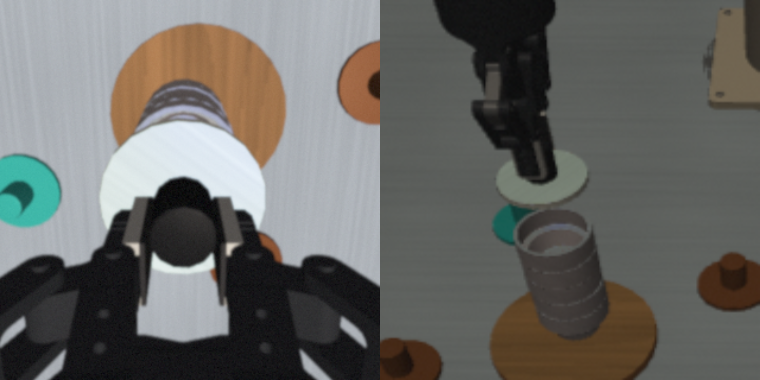

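The cover is held level above the open stack. Lower it.

{"fn": "apply_moves", "kwargs": {
  "deltas": [
    [-0.03,0,0.4,0,0,0,0],
    [0,0,0.5,0,0,0,0],
    [0,0,0.3,0,0,0,0],
    [0,0,0.2,0,0,0,0],
    [0,0,0,0,0,0,0],
    [0,0,0,0,0,0,0]
  ]
}}

```text
time: 59.8
tool_pos: [476.8, -206.4, 175.5]
tcp_rot: [180.0, 0.0, 90.0]
ft_force: [0.5, 0.3, -1.1]
finger_gap: 22.8
grip_force: 59.0
```

{"fn": "apply_moves", "kwargs": {
  "deltas": [
    [0,0,0.1,0,0,0,0],
    [0,0,0.1,0,0,0,0],
    [0,0,0,0,0,0,0]
  ]
}}

```text
time: 60.18
tool_pos: [476.3, -206.1, 168.7]
tcp_rot: [-180.0, -0.0, 90.0]
ft_force: [-0.1, -0.0, -0.6]
finger_gap: 22.8
grip_force: 59.0
```

{"fn": "apply_moves", "kwargs": {
  "deltas": [
    [0,0,0.1,0,0,0,0],
    [0,0,0.04,0,0,0,0],
    [0,0,0,0,0,0,0]
  ]
}}

```text
time: 60.55
tool_pos: [476.5, -206.2, 164.7]
tcp_rot: [-180.0, -0.0, 90.0]
ft_force: [1.1, -0.1, -1.6]
finger_gap: 22.9
grip_force: 59.0
```

{"fn": "apply_moves", "kwargs": {
  "deltas": [
    [0,0,0.05,0,0,0,0],
    [0,0,0,0,0,0,0]
  ]
}}

```text
time: 60.8
tool_pos: [476.5, -206.2, 163.3]
tcp_rot: [-180.0, -0.0, 90.0]
ft_force: [-0.1, 0.0, -1.6]
finger_gap: 22.5
grip_force: 59.0
```

{"fn": "apply_moves", "kwargs": {
  "deltas": [
    [0,0,0.05,0,0,0,0],
    [0,0,0,0,0,0,0]
  ]
}}

```text
time: 61.05
tool_pos: [476.8, -206.4, 162.9]
tcp_rot: [180.0, 0.0, 90.1]
ft_force: [-3.4, 1.3, 4.8]
finger_gap: 22.3
grip_force: 59.7
```

{"fn": "apply_moves", "kwargs": {
  "deltas": [
    [0,0,0.02,0,0,0,0],
    [0,0,0,0,0,0,0]
  ]
}}

```text
time: 61.3
tool_pos: [476.9, -206.5, 162.8]
tcp_rot: [179.9, 0.0, 90.0]
ft_force: [-4.2, 2.1, 9.3]
finger_gap: 22.8
grip_force: 60.0
```

Contact at exactly the predicted height of 162.9, so the cover is seated. Release gently and retreat.

{"fn": "apply_moves", "kwargs": {
  "deltas": [
    [0,0,-0.04,0,0,0,0.3],
    [0,0,0,0,0,0,0.5],
    [0,0,0,0,0,0,0.7],
    [0,0,0,0,0,0,0.8],
    [0,0,-0.7,0,0,0,0.8],
    [0,0,-1,0,0,0,0.8],
    [0,0,-1,0,0,0,0.8],
    [1,0,-0.5,0,0,0,1]
  ]
}}

```text
time: 62.3
tool_pos: [477.0, -177.4, 260.5]
tcp_rot: [179.9, 0.1, 89.9]
ft_force: [0.4, 1.0, 0.3]
finger_gap: 83.6
grip_force: 0.0
```

{"fn": "apply_moves", "kwargs": {
  "deltas": [
    [1,0,0,0,0,0,1],
    [1,0,0,0,0,0,1],
    [1,0,0,0,0,0,1],
    [1,0,0,0,0,0,1],
    [0,0,0,0,0,0,1],
    [0,0,0,0,0,0,1],
    [0,0,0,0,0,0,1]
  ]
}}

```text
time: 63.18
tool_pos: [476.4, -57.0, 258.4]
tcp_rot: [-180.0, 0.0, 90.0]
ft_force: [0.4, -0.5, 0.7]
finger_gap: 85.1
grip_force: 0.0
```

Run:
```python
from h import *
a,b=both("18"); S=cam("scene"); T=cam("top")
for C,im,n in((S,b,"scene"),(T,a,"top")):
    hs=cv2.cvtColor(im,cv2.COLOR_BGR2HSV); u=proj(C,[[476.4,-205.6,138]])[0]; r=np.zeros(im.shape[:2],np.uint8); cv2.circle(r,tuple(u.astype(int)),26,1,-1)
    g=hs[...,2]; th=cv2.threshold(g[r>0].reshape(-1,1),0,255,cv2.THRESH_OTSU)[0]
    c=blob((g>th)&(r>0)&(hs[...,1]<70),u); h=cv2.convexHull(c)[:,0]; print(n,th,cast(C,h,138)[:,:2].min(0),cast(C,h,138)[:,:2].max(0))
    for z in (132,138,144): print(z,np.round(circ(cast(C,h,z)),1))
    # expected ellipse vs seen, residual of a level disc
    P=cast(C,h,138); x,y,q=circ(P); print("resid",np.std(np.hypot(P[:,0]-x,P[:,1]-y)-q).round(2))
```

```text
scene 75.0 [ 406.42537085 -252.60774663] [ 529.91441898 -160.93025138]
132 [ 460.1 -211.8   53.9]
138 [ 466.9 -209.5   53.3]
144 [ 473.7 -207.3   52.7]
resid 6.42
top 124.0 [ 440.46905053 -239.3834877 ] [ 507.73934282 -171.09587557]
132 [ 475.1 -206.    34.7]
138 [ 474.1 -205.1   34.5]
144 [ 473.  -204.1   34.3]
resid 0.19
```

Run:
```python
from h import *
C=cam("scene"); b=cv2.imread("pics/s18.png"); g=cv2.cvtColor(b,cv2.COLOR_BGR2HSV)[...,2]
u=proj(C,[[476.4,-205.6,138]])[0]; r=np.zeros(g.shape,np.uint8); cv2.circle(r,tuple(u.astype(int)),30,1,-1); print(u,np.percentile(g[r>0],[5,25,50,75,95]))
for t in (110,120,130):
    c=blob((g>t)&(r>0),u); P=cast(C,cv2.convexHull(c)[:,0],138); x,y,q=circ(P); d=np.hypot(P[:,0]-x,P[:,1]-y)-q
    print(t,np.round([x,y,q,d.std()],1),"extent",np.ptp(P[:,:2],axis=0).round(1))
```

```text
[210.26844561 172.08391287] [ 17.  66.  94.  97. 129.]
110 [ 4.776e+02 -2.044e+02  3.410e+01  4.000e-01] extent [66.2 67.5]
120 [ 4.775e+02 -2.046e+02  3.370e+01  3.000e-01] extent [66.1 67. ]Traceback (most recent call last):
  File "<stdin>", line 5, in <module>
  File "h.py", line 25, in blob
    return min(cs,key=lambda c:np.hypot(*(c.mean(0)-uv)))
ValueError: min() iterable argument is empty
```

Both views show a level, round disc at the expected height and centre.

```bash
python3 -c "
from bench import *
print(hand_in())"
```

```text
the job is handed in; nothing more can be done
None
```

The job is handed in: all four loose moulds are nested on the base with the cover seated and level on top, the gripper is clear, and the ramekin, jar and timer were not touched.

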